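Lock the pasta sheeter's cover with the interlock key

TASK

Lock the pasta sheeter's drive cover so that the machine can be run: take the flat-bladed key out of its wooden stand, put its blade fully down into the slotted lock on the cover and turn it a quarter turn clockwise until the lock stops. Let go and leave the key standing upright in the lock.

Things in the scene. Friction and masses are not known exactly. Their poses are not given: they have to be found in the camera images.
- key_grip (a point): Handle centre of the loose key, upright in its stand, 0.1-0.2 kg. Bottom to top: steel blade 28 x 5 mm, 20 long; round collar 40 mm across, 6 thick; flat black bar handle 40 x 14 mm, 50 tall. Point is 25 mm above the collar's top, 51 above the blade's tip. z up the handle, x along the 40 mm width (also the blade's width), y across the 14 mm. Half a turn is the same key.
- key_stand: Fixed wooden block 76 x 76 x 30 mm on the table, origin under its centre. The key's collar rests on its top, blade loose in a 35 x 11 mm slot: lift straight up 30 mm or more to clear. A similar stand nearby holds a ravioli stamp with a round tapering handle, not needed; the two stands may change places.
- lock_slot (a point): Slot mouth centre, on the lock's axis, 96 mm above the table on the sheeter's low grey housing. Lock: disc 56 mm across, two lugs 34 mm long, open-ended slot between, 22 deep: 22 wide at the mouth, sloping to 10 wide in the first 8 mm. x along the slot, z up. Key fully in: collar on the lugs, key_grip 31 mm above, 10 degrees play. The plain domed cap 130 mm away has no slot; they may swap.
- cam (a joint): Angle of the cam lock in rad: 0 = unlocked, grows clockwise seen from above, hard stop at 1.57 = locked. Starts between 0 and 0.25. Light friction of 0.1 N m, no spring: it stays where left.
Mind the look-alikes: they are no part of the job. What is shaped like the part that bears key_grip but blue or white is not meant.

How it is judged (in metres and radians):
On the way, in this order (a step that is already met when the one before it is completed fails the run):
1. the key's blade is down in the slot of the lock before the lock has been turned (z of key_grip in the frame of lock_slot below 0.038 m and horizontal distance between key_grip and lock_slot below 0.015 m and value of joint cam below 0.6 rad), for 0.1 s.
2. the lock is turned to its stop with the key's blade in the slot (z of key_grip in the frame of lock_slot below 0.038 m and horizontal distance between key_grip and lock_slot below 0.015 m and value of joint cam above 1.35 rad), for 0.1 s.
At the end, for the whole second after the job is handed in: The lock is turned clockwise to within 0.22 rad (about 12 degrees) of its stop and at rest, and the released key stands in it: blade down in the slot (handle centre less than 38 mm above the slot's mouth and within 15 mm of the lock's axis sideways), upright within 0.2 rad (all of step 2 and angle between key_grip's own z axis and vertical below 0.2 rad and velocity of joint cam below 0.1 rad/s); the robot touches nothing.
It also fails if it takes over 48 s, if anything falls off the work surface, if the arm or the gripper's body presses on something with over 40 N, if the wrist force passes 120 N, or if a joint passes its speed limit or range.

ROBOT

A 6-joint arm with a two-finger parallel gripper is mounted at the origin on the work surface. World frame = base frame: x ahead of the robot, y to its left, z up, the work surface at z = 0. Lengths are in mm, angles in degrees, forces in N, time in s.
With the tool pointing down it reaches from about 300 to 850 mm from the base axis. Payload 4.2 kg.
Tool frame: the origin (TCP) lies between the finger pads; the fingertips stand 8 mm ahead of it and the grasp point (between the pads) lies 11 mm behind it; x points along the fingers, y is the direction in which the jaws open and shut, and the axes are right-handed (so a half turn about x gives the same grasp; the last joint's range is limited). The gripper opens to 91 mm and grips with 3 to 60 N. Pads are 32 mm wide; open, the fingers measure 118 mm over their backs; the gripper's body (76 mm by 178 mm) begins 60 mm behind the grasp point.
Start: joints at [-75.86, 18.312, 89.639, -0, 72.044, -1.146], TCP at [151.599, -554.671, 221.976] pointing down, gripper open.
Joint ranges: [-177.97, 177.97], [-48.28, 115.42], [12.27, 149.76], [-77.06, 257.06], [2.81, 150.46], [-146.56, 146.56]. Speed limits (degrees/s): [147.25, 147.25, 180, 180, 180, 180].

INTERFACE

Orientations are given as [roll, pitch, yaw] about the fixed x, y, z axes, in that order (R = Rz(yaw) Ry(pitch) Rx(roll)).
In Python, from workcell import env gives the robot as it stands.
- The arm moves only by the tool arm_command, never from a script. Its arguments are lists of equal length, an entry for each row: "slide": the shift along the tool's x, y, z in cm, a list of three; "turn": the turn, a rotation vector about the tool's x, y, z in rad, a list of three; "grip": the closure in counts, from 0 (fully open) to 255 (shut). A call has 1 to 20 rows; each row is the pose to reach, as a shift and turn from the pose commanded when the call began, along the tool's axes at that moment; what a row does not reach only later rows make up. A row lasts 1/12 s, in which the tool goes at most 41.7 mm and 7.16 degrees, less where a joint would pass 70% of its speed; a pose out of reach is approached as far as the arm can. A call with a gripper value outside its range is refused whole. The fingers move at their own pace and stop on an object; "newtons" is the grip in N (left out, the last holds). Time passes only in rows, so rows that repeat a pose let the fingers close. It gives the time, the measured TCP pose, the force and the opening at its end, in the units of the state.
- env.state(): the state, without advancing time (a new reading comes with each control period).
- env.grab_frame(name): name is "side" or "top" or "wrist"; returns (picture, depth): 480x640x3 uint8, red, green, blue; 480x640 float32, mm along the optical axis (not along the pixel's ray), 0 where there is no reading.
- env.calibration(name): a dict with "K" (3x3 intrinsics, pixels), "k1" (the pictures are not rectified: a ray, as slopes to the right and down, at radius r is drawn at 1 + k1 r^2 times it, then the intrinsics apply), "camera_from_world" (4x4, takes a point from world to camera coordinates); the wrist camera has in their place "T_tool_cam" (4x4, takes a point from camera to tool coordinates, whose origin is the TCP and whose axes are the tool frame's). Camera axes: x right, y up, looking along -z (the intrinsics and any distortion apply to the point x, -y, -z); pixel columns grow to the right and rows downward; lengths in mm; the calibration is good to about 2 mm. A picture is of the moment at which its call begins: read the wrist's pose just before it. calibration takes no time and is no camera call.
- env.job_done(): hands the job in, once; it reports no verdict.
Trained networks look in the newest picture that a camera, given by its name, has taken for a name from the list of things; names that differ only in an ending like _2 or _b are one class to them, and where a whole thing is asked for, a point or a joint stands for the part that bears it (a point fixed in the world has none). Each returns a list of dicts, best first, with "p" (0 to 1); they miss things now and then, are a little off and sometimes report something else, mostly with a low value. They report only what shows in the picture. A call takes as long as a camera call. They do not tell look-alikes from the thing itself.
- env.search_frame(camera, label): "point" ([x, y, z] in mm, in world coordinates, good to about 4 mm: the middle of the surface that is visible of it).
The state is a dict: "time_s": time; "qpos": joint angles; "qvel": joint speeds; "effort": joint torques, N m; "ee_pos": TCP position; "ee_rot": TCP orientation; "force": force on the tool from outside, world axes, zero at the start; "torque": the same for the moment, N m; "gripper_width": finger opening in mm.
Only numpy, scipy, OpenCV 4.12 (cv2) and the standard library are available. Lean on these libraries where they do the work, as an engineer would, in place of code of your own. Each camera call takes 0.05 s, during which the arm holds its last target.

## Working session

There is one attempt and no reset: what is moved stays moved. The work goes in short steps, Python scripts to look and compute and a tool call to move; the robot and the scene stay as the last step left them, time stands still between calls to the robot, and variables do not carry over. Pictures are saved under pics/ and viewed, and the job is handed in when it is done.

Besides the shell and the picture viewer there is one more tool, called after "Emit:" as a command line: name --argument value ..., lists and objects as JSON in quotes. arm_command: Moves the arm, as the interface text tells. Its arguments: {"type":"object","properties":{"slide":{"type":"array","items":{"type":"array","items":{"type":"number"}}},"turn":{"type":"array","items":{"type":"array","items":{"type":"number"}}},"grip":{"type":"array","items":{"type":"number"}},"newtons":{"type":"number"}},"required":["slide","turn","grip"]}

```bash
mkdir -p pics; ls
cat > h.py <<'E'
import numpy as np, cv2
from workcell import env
from scipy.spatial.transform import Rotation as R
def save(n,im): cv2.imwrite('pics/'+n,cv2.cvtColor(np.ascontiguousarray(im),cv2.COLOR_RGB2BGR))
def Twt(s):
    T=np.eye(4); T[:3,:3]=R.from_euler('xyz',s['ee_rot'],degrees=True).as_matrix(); T[:3,3]=s['ee_pos']; return T
def w_from_cam(name,s=None):
    c=env.calibration(name)
    if name=='wrist': return c, Twt(s)@np.array(c['T_tool_cam'])
    return c, np.linalg.inv(np.array(c['camera_from_world']))
def rays(c,uv):
    K=np.array(c['K']);k=c['k1']
    p=cv2.undistortPoints(np.array(uv,float).reshape(-1,1,2),K,np.array([k,0,0,0,0.])).reshape(-1,2)
    return np.c_[p[:,0],-p[:,1],-np.ones(len(p))]
def pts(c,T,uv,d):
    r=rays(c,uv)*np.array(d,float).reshape(-1,1)
    return r@T[:3,:3].T+T[:3,3]
def cloud(c,T,depth):
    v,u=np.mgrid[0:480,0:640]; uv=np.c_[u.ravel(),v.ravel()]
    return pts(c,T,uv,depth.ravel()).reshape(480,640,3)
def atz(c,T,uv,z):
    r=rays(c,uv)@T[:3,:3].T; o=T[:3,3]
    return o+r*((z-o[2])/r[:,2])[:,None]
E
python3 - <<'E'
from h import *
print(env.state())
for n in ['top','side','wrist']:
    s=env.state(); im,d=env.grab_frame(n); save(n+'0.png',im); np.savez('f_'+n+'.npz',im=im,d=d,pos=s['ee_pos'],rot=s['ee_rot'])
    for l in ['key_grip','key_stand','lock_slot','cam']:
        try: print(n,l,[(np.round(x['point']),round(x['p'],2)) for x in env.search_frame(n,l)])
        except Exception as e: print(n,l,e)
E
```

```text
pics
{'time_s': 0.0, 'qpos': array([-7.58604702e+01,  1.83493792e+01,  8.97059998e+01,  9.07759564e-04,
        7.20436293e+01, -1.14487326e+00]), 'qvel': array([-0.02179516,  0.02703177,  0.06055057,  0.11476097, -0.0757246 ,
       -0.0491925 ]), 'effort': array([-6.85918531e-04, -4.12465131e+01, -2.31970382e+01,  7.26385647e-02,
        4.55761829e-02, -1.56778574e-04]), 'ee_pos': array([ 151.47173246, -554.18165386,  221.14569612]), 'ee_rot': array([-91.6443102 ,  89.90098791, 103.63981223]), 'force': array([-0.35931398, -0.3728641 ,  0.1197164 ]), 'torque': array([0.02905562, 0.02176533, 0.02989958]), 'gripper_width': 91.02478931488645}
top key_grip [(array([ 400., -386.,   58.]), 0.95), (array([ 416., -310.,   58.]), 0.82), (array([ 525., -324.,   68.]), 0.74), (array([ 569., -218.,   61.]), 0.7)]
top key_stand [(array([ 523., -320.,   29.]), 0.57)]
top lock_slot [(array([544., 251.,  84.]), 0.76)]
top cam [(array([542., 258.,  80.]), 0.79)]
side key_grip [(array([ 568., -217.,   48.]), 0.95), (array([ 420., -312.,   39.]), 0.69), (array([ 403., -386.,   47.]), 0.61), (array([ 519., -322.,   61.]), 0.6)]
side key_stand []
side lock_slot [(array([538., 259.,  77.]), 0.89)]
side cam [(array([536., 258.,  82.]), 0.92)]
wrist key_grip []
wrist key_stand []
wrist lock_slot []
wrist cam []
```

View pics/top0.png

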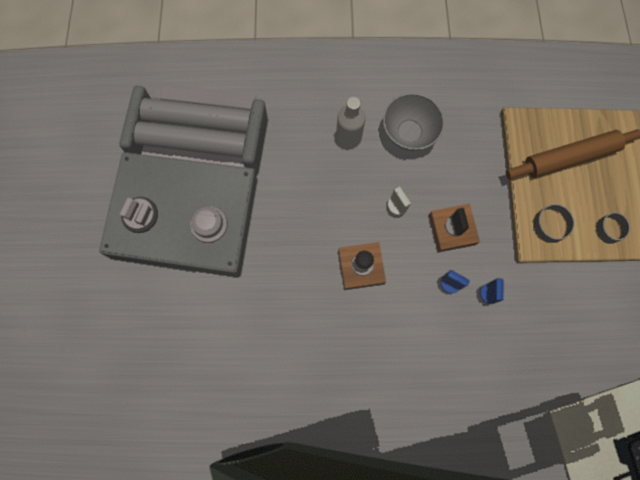

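View pics/side0.png

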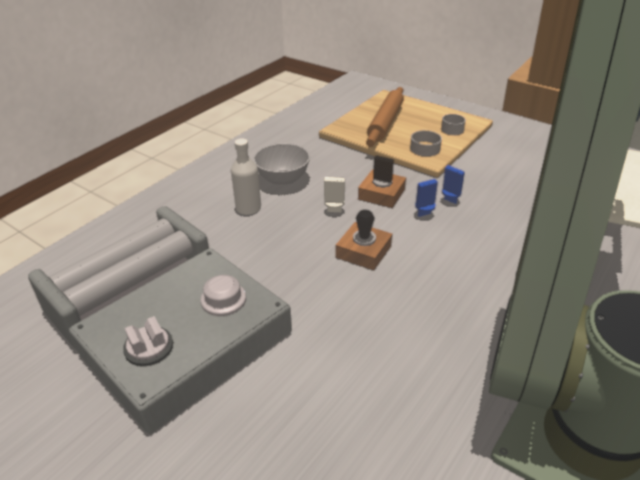

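Run:
```python
from h import *
f=np.load('f_top.npz'); c,T=w_from_cam('top'); P=cloud(c,T,f['d'])
print(c['k1'],T[:3,3])
C=np.array(c['camera_from_world'])
K=np.array(c['K'])
def pix(p):
    q=C[:3,:3]@p+C[:3,3]; x=np.array([q[0],-q[1]])/-q[2]; x*=1+c['k1']*(x@x); return K[:2,:2]@x+K[:2,2]
for p in [(400,-386,58),(416,-310,58),(525,-324,68),(569,-218,61),(544,251,84)]:
    print(p,pix(np.array(p,float)).round())
np.save('P_top.npy',P)
```

```text
-0.12508540924418987 [ 270.25752412  -65.6810201  1025.16739288]
(400, -386, 58) [495. 290.]
(416, -310, 58) [453. 282.]
(525, -324, 68) [458. 221.]
(569, -218, 61) [398. 199.]
(544, 251, 84) [138. 212.]
```

The top view shows the following candidates for the key:
- Black bar in a wooden stand at (458,221).
- Blue look-alikes at (454,281) and (491,291).
- White look-alike at (398,200).
- Round-handled stamp in the other stand at (363,262).

The slotted lock is at (138,212), and the plain cap is at (208,223). I choose the black one at (458,221) and will check it in a crop.

Run:
```python
from h import *
f=np.load('f_top.npz'); P=np.load('P_top.npy')
a=cv2.resize(f['im'][185:265,415:495],(400,400),interpolation=cv2.INTER_CUBIC)
b=cv2.resize(f['im'][172:252,98:178],(400,400),interpolation=cv2.INTER_CUBIC)
save('crop1.png',np.hstack([a,b]))
X=P[195:255,425:485].reshape(-1,3)
col=f['im'][195:255,425:485].reshape(-1,3)
def rect(m,n):
    q=X[m][:,:2].astype(np.float32); print(n,m.sum(),cv2.minAreaRect(q),q.mean(0),X[m][:,2].min(),X[m][:,2].max())
rect((X[:,2]>70),'handle>70'); rect((X[:,2]>55),'h>55'); rect((X[:,2]>22)&(X[:,2]<33),'stand'); print(np.histogram(X[:,2],bins=20))
X=P[190:240,110:165].reshape(-1,3)
print(np.histogram(X[:,2],bins=20))
rect(X[:,2]>86,'lugs'); rect(X[:,2]>91,'lugs'); 
c=env.calibration('wrist'); print(np.array(c['T_tool_cam']).round(2),c['K'])
```

```text
handle>70 226 ((397.18878173828125, -209.02597045898438), (38.11936950683594, 381.0304260253906), 47.237754821777344) [ 517.41925 -319.30087] 70.08423718919664 1025.1673928789742
h>55 296 ((397.1981201171875, -209.02767944335938), (38.29608154296875, 381.0274963378906), 47.265846252441406) [ 518.69354 -320.2863 ] 55.015651669354725 1025.1673928789742
stand 1169 ((526.7852172851562, -329.409912109375), (77.73585510253906, 77.8816909790039), 10.52358627319336) [ 523.14166 -327.11673] 22.000845346568667 32.98051398291045
(array([3266,  327,    0,    0,    0,    0,    0,    0,    0,    0,    0,
          0,    0,    0,    0,    0,    0,    0,    0,    7]), array([  -6.85130203,   44.74963272,   96.35056746,  147.95150221,
        199.55243695,  251.1533717 ,  302.75430644,  354.35524119,
        405.95617593,  457.55711068,  509.15804542,  560.75898017,
        612.35991492,  663.96084966,  715.56178441,  767.16271915,
        818.7636539 ,  870.36458864,  921.96552339,  973.56645813,
       1025.16739288]))
(array([  18, 2719,    6,    0,    0,    0,    0,    0,    0,    0,    0,
      
[... 319 characters left out ...]
3035,
        819.22678285,  870.71193536,  922.19708787,  973.68224037,
       1025.16739288]))
lugs 362 ((424.50274658203125, 97.28128051757812), (446.6660461425781, 43.38932800292969), 52.122467041015625) [540.1103 247.6514] 86.15566592162781 1025.1673928789742
lugs 279 ((424.50274658203125, 97.28128051757812), (446.6660461425781, 43.38932800292969), 52.122467041015625) [538.8196 245.6256] 91.01755145673303 1025.1673928789742
[[   0.      0.28   -0.96 -163.61]
 [   1.     -0.      0.     -2.15]
 [   0.     -0.96   -0.28  -79.56]
 [   0.      0.      0.      1.  ]] [[353.04125981   0.         324.06701269]
 [  0.         353.04125981 238.44434644]
 [  0.           0.           1.        ]]
```

View pics/crop1.png

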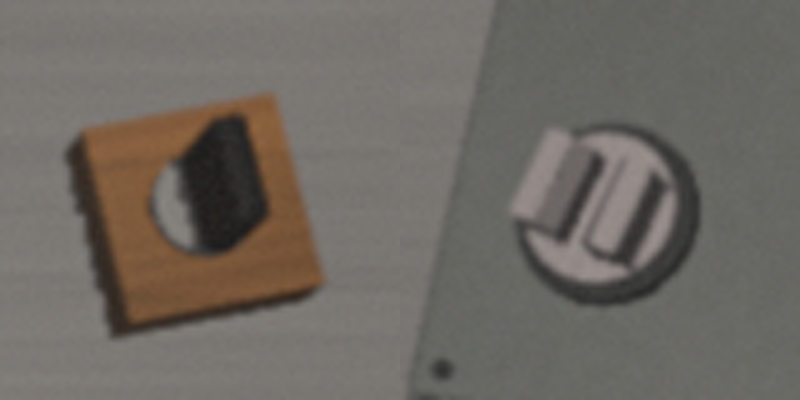

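The crop confirms a black bar handle on a pale collar in a wooden stand. On the right is the disc with two lugs and an open slot. Next I'll get the first pose estimates and plan the view pose.

Run:
```python
from h import *
f=np.load('f_top.npz'); P=np.load('P_top.npy')
def go(sl,zs,name):
    X=P[sl].reshape(-1,3); 
    for lo,hi in zs:
        m=(X[:,2]>lo)&(X[:,2]<hi); q=X[m][:,:2].astype(np.float32)
        (cx,cy),sz,a=cv2.minAreaRect(q); print(name,lo,hi,m.sum(),np.round([cx,cy],1),np.round(sz,1),round(a,1),'med z',np.median(X[m][:,2]).round(1), 'mean',q.mean(0).round(1))
go(np.s_[195:255,425:485],[(78,100),(83,100),(60,100),(25,34)],'key')
go(np.s_[190:240,110:165],[(90,110),(93,110),(75,88)],'lock')
X=P[60:290,80:290].reshape(-1,3); m=(X[:,2]>110)&(X[:,2]<400); print('rollers',X[m].min(0),X[m].max(0)); m=(X[:,2]>50)&(X[:,2]<400);print(X[m].min(0),X[m].max(0))
s=env.state(); print(Twt(s).round(3))
```

```text
key 78 100 188 [ 526.7 -328.9] [40.6 15.7] 10.8 med z 84.4 mean [ 526.  -327.9]
key 83 100 139 [ 526.2 -328.5] [39.5 14. ] 12.0 med z 85.3 mean [ 526.2 -328.4]
key 60 100 266 [ 526.6 -328.6] [40.6 16.4] 9.9 med z 83.5 mean [ 524.8 -326.7]
key 25 34 1159 [ 526.8 -329.6] [77.7 77.6] 10.6 med z 29.1 mean [ 523.5 -327.6]
lock 90 110 297 [545.8 254.2] [44.3 34.6] 70.5 med z 94.6 mean [545.6 253.5]
lock 93 110 228 [545.7 254.1] [43.6 34.5] 70.8 med z 95.1 mean [545.7 253.4]
lock 75 88 171 [542.8 251.3] [41.3 53.5] 53.5 med z 80.2 mean [542.9 250.2]Traceback (most recent call last):
  File "<stdin>", line 10, in <module>
    return umr_minimum(a, axis, None, out, keepdims, initial, where)
ValueError: zero-size array to reduction operation minimum which has no identity
```

Run:
```python
from h import *
s=env.state(); print(Twt(s).round(3))
P=np.load('P_top.npy');X=P[60:290,80:290].reshape(-1,3);m=(X[:,2]>60)&(X[:,2]<400);print(X[m].min(0),X[m].max(0))
```

```text
[[ 0.00000e+00  2.64000e-01 -9.65000e-01  1.51609e+02]
 [-0.00000e+00 -9.65000e-01 -2.64000e-01 -5.54652e+02]
 [-1.00000e+00  0.00000e+00 -0.00000e+00  2.22004e+02]
 [ 0.00000e+00  0.00000e+00  0.00000e+00  1.00000e+00]]
[442.30687121  25.37332046  60.00016439] [799.14504224 325.3433649   99.77900553]
```

Emit:
arm_command --slide '[[2.2, -11.9, -42.2], [2.2, -11.9, -42.2], [2.2, -11.9, -42.2], [2.2, -11.9, -42.2], [2.2, -11.9, -42.2], [2.2, -11.9, -42.2], [2.2, -11.9, -42.2], [2.2, -11.9, -42.2], [2.2, -11.9, -42.2], [2.2, -11.9, -42.2], [2.2, -11.9, -42.2], [2.2, -11.9, -42.2], [2.2, -11.9, -42.2], [2.2, -11.9, -42.2], [2.2, -11.9, -42.2], [2.2, -11.9, -42.2], [2.2, -11.9, -42.2]]' --turn '[[0.075, 0, 0], [0.075, 0, 0], [0.075, 0, 0], [0.075, 0, 0], [0.075, 0, 0], [0.075, 0, 0], [0.075, 0, 0], [0.075, 0, 0], [0.075, 0, 0], [0.075, 0, 0], [0.075, 0, 0], [0.075, 0, 0], [0.075, 0, 0], [0.075, 0, 0], [0.075, 0, 0], [0.075, 0, 0], [0.075, 0, 0]]' --grip '[0, 0, 0, 0, 0, 0, 0, 0, 0, 0, 0, 0, 0, 0, 0, 0, 0]'

```text
time_s: 2.17
ee_pos: [526.4, -329.5, 200.3]
ee_rot: [112.8, 90.0, -56.3]
force: [0.0, 0.8, 0.4]
gripper_width: 91.3
```

```bash
cat >> h.py <<'E'
def rect(X,lo,hi,name=''):
    m=(X[:,2]>lo)&(X[:,2]<hi); q=X[m][:,:2].astype(np.float32)
    (cx,cy),sz,a=cv2.minAreaRect(q); print(name,lo,hi,m.sum(),np.round([cx,cy],1),np.round(sz,1),round(a,1),'med z',np.median(X[m][:,2]).round(1),'mean',q.mean(0).round(1))
def tool_delta(T,target,yang=None):
    d=T[:3,:3].T@(np.array(target)-T[:3,3]); 
    a=np.degrees(np.arctan2(T[1,1],T[0,1])); print('slide cm',(d/10).round(2),'y ang',a.round(2), 'turn x',None if yang is None else np.radians(-(yang-a)).round(4))
E
python3 - <<'E'
from h import *
s=env.state(); T=Twt(s); print(T.round(3),s['qpos'].round(1),s['time_s'])
im,d=env.grab_frame('wrist'); save('w1.png',im)
c,Tc=w_from_cam('wrist',s); X=cloud(c,Tc,d); X=X.reshape(-1,3)
m=(np.hypot(X[:,0]-526.5,X[:,1]+329)<60); X=X[m]
for lo,hi in [(78,95),(60,95),(24,33),(34,40)]: rect(X,lo,hi,'key')
E
```

```text
[[ 0.00000e+00  1.89000e-01 -9.82000e-01  5.26429e+02]
 [-0.00000e+00 -9.82000e-01 -1.89000e-01 -3.29456e+02]
 [-1.00000e+00  0.00000e+00 -0.00000e+00  2.00280e+02]
 [ 0.00000e+00  0.00000e+00  0.00000e+00  1.00000e+00]] [-33.1  23.2  85.3  -0.   71.5  46. ] 2.1667
key 78 95 800 [ 526.9 -327.6] [39.2 13.4] 11.2 med z 86.4 mean [ 527.9 -327.5]
key 60 95 867 [ 527.  -327.8] [39.2 13.8] 11.4 med z 86.3 mean [ 529.2 -327.2]
key 24 33 4423 [ 526.1 -327.7] [76.5 76.2] 10.5 med z 30.8 mean [ 530.5 -326.9]
key 34 40 708 [ 527.4 -327.2] [37.1 39. ] 11.4 med z 36.8 mean [ 527.4 -327.4]
```

View pics/w1.png

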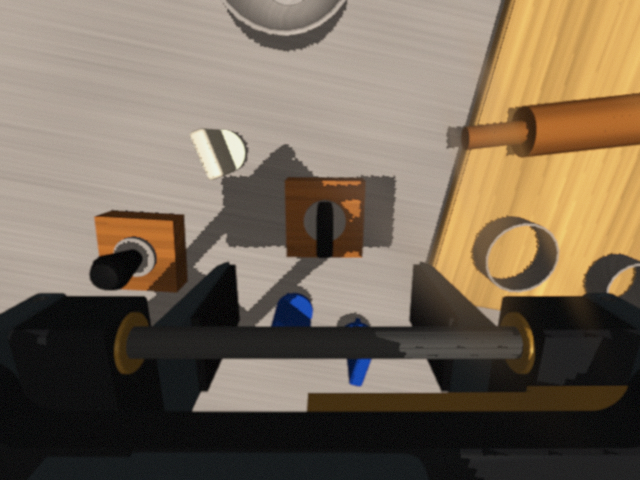

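The wrist view has the black key at (324,228), centred between the fingers. The stamp is at (115,265), the white look-alike at (220,152) and the blue ones at (293,310) and (357,345). Descending and gripping.

Emit:
arm_command --slide '[[3.5, -0.17, -0.09], [7, -0.17, -0.09], [10.5, -0.17, -0.09], [13, -0.17, -0.09], [14.7, -0.17, -0.09], [14.7, -0.17, -0.09], [14.7, -0.17, -0.09], [14.7, -0.17, -0.09], [14.7, -0.17, -0.09], [14.7, -0.17, -0.09], [14.7, -0.17, -0.09], [14.7, -0.17, -0.09], [14.7, -0.17, -0.09], [14.7, -0.17, -0.09], [14.7, -0.17, -0.09], [14.7, -0.17, -0.09], [14.7, -0.17, -0.09], [14.7, -0.17, -0.09]]' --turn '[[-0.007, 0, 0], [-0.007, 0, 0], [-0.007, 0, 0], [-0.007, 0, 0], [-0.007, 0, 0], [-0.007, 0, 0], [-0.007, 0, 0], [-0.007, 0, 0], [-0.007, 0, 0], [-0.007, 0, 0], [-0.007, 0, 0], [-0.007, 0, 0], [-0.007, 0, 0], [-0.007, 0, 0], [-0.007, 0, 0], [-0.007, 0, 0], [-0.007, 0, 0], [-0.007, 0, 0]]' --grip '[0, 0, 0, 0, 0, 0, 0, 255, 255, 255, 255, 255, 255, 255, 255, 255, 255, 255]' --newtons 40

```text
time_s: 3.72
ee_pos: [527.9, -326.8, 52.9]
ee_rot: [52.2, 90.0, -116.4]
force: [0.1, 0.7, 0.1]
gripper_width: 20.3
```

Emit:
arm_command --slide '[[0, 0, 0], [0, 0, 0], [0, 0, 0], [0, 0, 0], [-1, 0, 0], [-3, 0, 0], [-5, 0, 0], [-8, 0, 0], [-11.5, 0, 0], [-15, 0, 0], [-15, 0, 0], [-15, 0, 0]]' --turn '[[0, 0, 0], [0, 0, 0], [0, 0, 0], [0, 0, 0], [0, 0, 0], [0, 0, 0], [0, 0, 0], [0, 0, 0], [0, 0, 0], [0, 0, 0], [0, 0, 0], [0, 0, 0]]' --grip '[255, 255, 255, 255, 255, 255, 255, 255, 255, 255, 255, 255]'

```text
time_s: 4.72
ee_pos: [528.6, -327.0, 205.9]
ee_rot: [139.1, 89.7, -29.5]
force: [-1.3, 0.2, -2.0]
gripper_width: 14.1
```

Run:
```python
from h import *
s=env.state(); T=Twt(s); print(T.round(3),s['qpos'].round(1),s['gripper_width'],s['force'],s['time_s'])
im,d=env.grab_frame('wrist'); save('w2.png',im)
im,d=env.grab_frame('side'); save('s2.png',im)
tool_delta(T,[545.7,254,203],70.5)
```

```text
[[ 4.00000e-03  1.97000e-01 -9.80000e-01  5.28591e+02]
 [-2.00000e-03 -9.80000e-01 -1.98000e-01 -3.27041e+02]
 [-1.00000e+00  3.00000e-03 -4.00000e-03  2.05921e+02]
 [ 0.00000e+00  0.00000e+00  0.00000e+00  1.00000e+00]] [-32.8  22.9  84.9   0.   71.9  45.8] 14.143041391492853 [-1.27824277  0.24378933 -2.02576816] 4.7167
slide cm [  0.16 -56.62 -13.15] y ang -78.61 turn x -2.6025
```

View pics/w2.png

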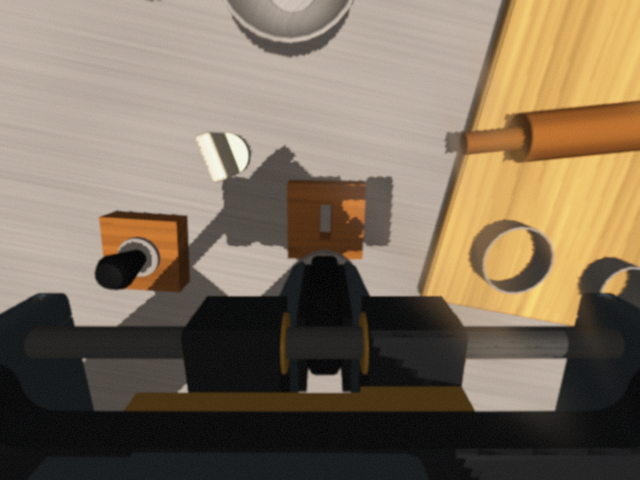

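View pics/s2.png

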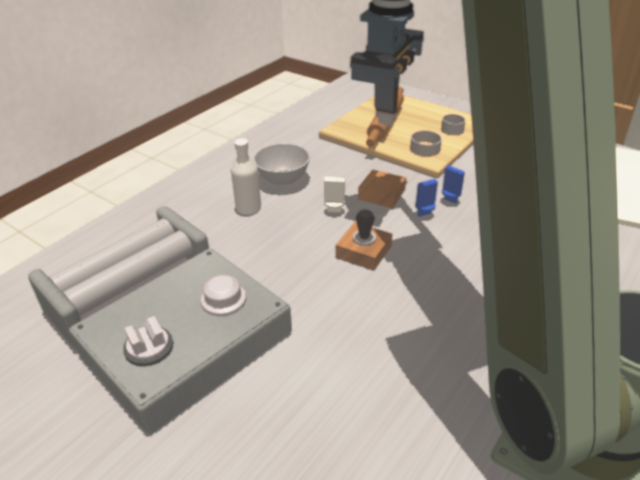

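The wrist view shows the stand's slot empty at (325,220), with the key held between the fingers at (325,290). The side view shows it lifted clear. Moving above the lock with the half-turn-equivalent yaw.

Emit:
arm_command --slide '[[0.0, -3, -0.7], [0.0, -6, -1.4], [0.0, -9, -2.1], [0.0, -12, -2.8], [0.0, -15, -3.5], [0.0, -18, -4.2], [0.0, -21, -4.9], [0.0, -24, -5.6], [0.0, -27, -6.3], [0.0, -30, -7], [0.0, -33, -7.7], [0.0, -36, -8.4], [0.0, -39, -9.1], [0.0, -42, -9.8], [0.0, -45, -10.5], [0.0, -48, -11.2], [0.0, -51, -11.9], [0.0, -54, -12.6], [0.0, -56.6, -13.2], [0.0, -56.6, -13.2]]' --turn '[[-0.12, 0, 0], [-0.24, 0, 0], [-0.36, 0, 0], [-0.48, 0, 0], [-0.6, 0, 0], [-0.72, 0, 0], [-0.84, 0, 0], [-0.96, 0, 0], [-1.08, 0, 0], [-1.2, 0, 0], [-1.32, 0, 0], [-1.44, 0, 0], [-1.56, 0, 0], [-1.68, 0, 0], [-1.8, 0, 0], [-1.92, 0, 0], [-2.04, 0, 0], [-2.16, 0, 0], [-2.28, 0, 0], [-2.4, 0, 0]]' --grip '[255, 255, 255, 255, 255, 255, 255, 255, 255, 255, 255, 255, 255, 255, 255, 255, 255, 255, 255, 255]'

```text
time_s: 6.48
ee_pos: [544.2, 258.6, 200.3]
ee_rot: [-164.5, 89.8, 165.0]
force: [-0.0, -1.0, -0.7]
gripper_width: 14.0
```

Emit:
arm_command --slide '[[0, 0, 0], [0, 0, 0], [0, 0, 0], [0, 0, 0], [0, 0, 0]]' --turn '[[-0.12, 0, 0], [-0.2, 0, 0], [-0.2, 0, 0], [-0.2, 0, 0], [-0.2, 0, 0]]' --grip '[255, 255, 255, 255, 255]'

```text
time_s: 6.9
ee_pos: [544.9, 253.8, 201.8]
ee_rot: [-136.4, 89.9, -156.1]
force: [-0.5, -0.2, -1.7]
gripper_width: 13.6
```

Run:
```python
from h import *
s=env.state(); T=Twt(s); print(T.round(3),s['qpos'].round(1),s['gripper_width'],s['force'],s['time_s'])
im,d=env.grab_frame('wrist'); save('w3.png',im); np.savez('w3.npz',im=im,d=d,T=T)
c,Tc=w_from_cam('wrist',s); X=cloud(c,Tc,d).reshape(-1,3)
m=(np.hypot(X[:,0]-545.7,X[:,1]-254)<45); X=X[m]
for lo,hi in [(90,105),(93,105),(76,88),(60,76)]: rect(X,lo,hi,'lock')
print(np.histogram(X[:,2],bins=np.arange(50,120,5)))
for l in ['lock_slot','cam']: print([(x['point'],x['p']) for x in env.search_frame('wrist',l)])
tool_delta(T,[545.7,254,203],70.5)
```

```text
[[-2.00000e-03  3.38000e-01  9.41000e-01  5.44917e+02]
 [-1.00000e-03  9.41000e-01 -3.38000e-01  2.53830e+02]
 [-1.00000e+00 -2.00000e-03 -2.00000e-03  2.01792e+02]
 [ 0.00000e+00  0.00000e+00  0.00000e+00  1.00000e+00]] [ 23.9  21.5  87.8   0.   70.8 -46.4] 13.55318480305182 [-0.54137126 -0.1559688  -1.73775837] 6.9
lock 90 105 1368 [544.8 257.4] [42.2 32.7] 67.7 med z 96.5 mean [542.4 258.4]
lock 93 105 1162 [544.8 257.3] [42.2 32.6] 67.5 med z 96.6 mean [542.7 258.2]
lock 76 88 197 [537.5 259.4] [51.4 39.2] 72.7 med z 80.3 mean [533.2 262.1]
lock 60 76 4808 [540.3 255.8] [89.8 78.1] 71.3 med z 62.9 mean [533.5 257. ]
(array([   0,   17, 2559,  995,  823,  527,   56,  142,  352, 1016,    0,
          0,    0]), array([ 50,  55,  60,  65,  70,  75,  80,  85,  90,  95, 100, 105, 110,
       115]))
[([535.1, 254.3, 87.4], 0.58)]
[([539.2, 259.8, 85.2], 0.69)]
slide cm [-0.12  0.04  0.07] y ang 70.25 turn x -0.0044
```

View pics/w3.png

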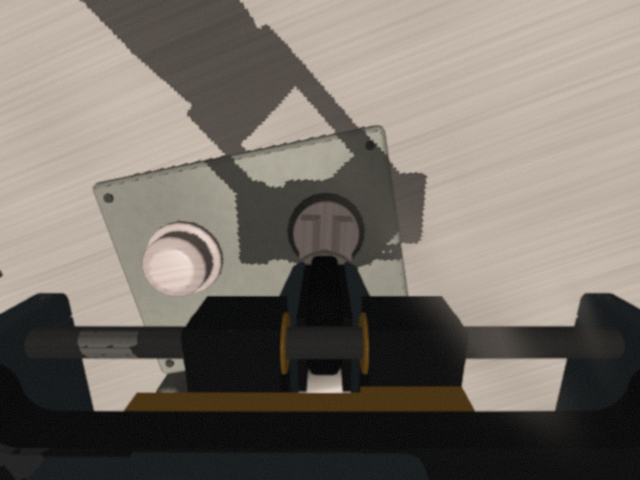

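Run:
```python
from h import *
f=np.load('w3.npz'); im=f['im'][180:280,270:380]
g=np.clip(im.astype(float)*1.5-60,0,255).astype(np.uint8)
save('w3c.png',cv2.resize(g,(770,700)[0:2][::1],interpolation=cv2.INTER_CUBIC)[:600])
s=env.state()
c=env.calibration('wrist');Tc=f['T']@np.array(c['T_tool_cam']); X=cloud(c,Tc,f['d'])
print(c['k1'])
t=(X-f['T'][:3,3])@f['T'][:3,:3]  # tool coords
for v in range(206,256,4):
    print(v,' '.join('%d'%x for x in X[v,296:352:2,2]))
# tool-y of lug boundaries
for v in range(210,256,5):
    r=[i for i in range(290,365) if 92<X[v,i,2]<105]; 
    print(v,r[0] if r else None, r[-1] if r else None, [ (round(t[v,i,1],1)) for i in ([r[0],r[-1]] if r else [])],round(float(t[v,325,2]),1), [i for i in range(r[0],r[-1]) if i not in r][:1] if r else '', [i for i in range(r[0],r[-1]) if i not in r][-1:] if r else '')
```

```text
-0.007790432579417658
206 61 68 68 69 68 68 68 74 73 75 74 75 75 75 74 74 74 75 74 75 75 73 74 74 68 69 68 68
210 69 68 69 68 75 73 73 75 74 73 75 75 73 75 74 75 75 75 74 75 75 74 74 75 74 73 73 69
214 69 69 71 75 75 76 75 75 74 74 74 74 74 74 74 74 74 74 74 74 365 74 73 74 74 74 75 75
218 67 74 75 90 90 88 88 89 88 89 89 87 87 75 73 74 76 74 74 85 86 85 85 85 84 86 84 84
222 74 74 75 95 96 96 96 96 97 94 94 91 90 74 74 73 74 73 74 90 90 93 94 97 96 97 97 96
226 74 74 74 97 96 96 96 97 96 97 93 92 89 74 74 74 75 74 74 90 91 94 95 96 97 96 96 96
230 74 73 98 96 97 96 96 97 96 95 93 93 89 75 75 73 74 74 74 89 92 92 95 97 97 95 97 97
234 74 74 96 97 97 97 96 96 97 95 91 91 88 74 73 74 76 74 75 90 91 95 96 96 95 96 96 96
238 73 74 97 96 96 96 97 97 95 94 93 90 88 75 75 75 74 74 80 91 93 95 96 97 97 97 96 97
242 73 74 96 96 97 96 96 95 96 94 91 91 74 75 74 75 74 74 85 91 93 94 95 97 96 97 96 96
246 68 76 98 98 96 96 98 95 98 94 92 91 74 74 74 75 75 74 88 90 93 94 97 98 96 95 98 97
250 68 69 96 95 96 96 95 96 96 94 93 90 75 161 179 162 160 75 89 89 91 95 95 97 95 96 97 96
254 68 67 98 95 97 96 180 182 183 182 185 186 186 185 185 185 184 185 184 184 183 183 180 97 97 97 96 96
210 None None [] -21.0  
215 None None [] -17.0  
220 301 348 [np.float64(-16.2), np.float64(20.8)] -12.9 [319] [347]
225 301 353 [np.float64(-16.3), np.float64(24.6)] -7.9 [318] [336]
230 300 353 [np.float64(-17.1), np.float64(24.6)] -4.0 [319] [337]
235 300 353 [np.float64(-17.3), np.float64(24.7)] 0.7 [318] [336]
240 300 352 [np.float64(-17.4), np.float64(24.0)] 4.7 [304] [337]
245 300 352 [np.float64(-17.4), np.float64(24.0)] 9.7 [316] [334]
250 300 352 [np.float64(-17.5), np.float64(24.1)] -20.2 [318] [336]
255 300 351 [np.float64(-17.6), np.float64(23.4)] -19.8 [306] [343]
```

View pics/w3c.png

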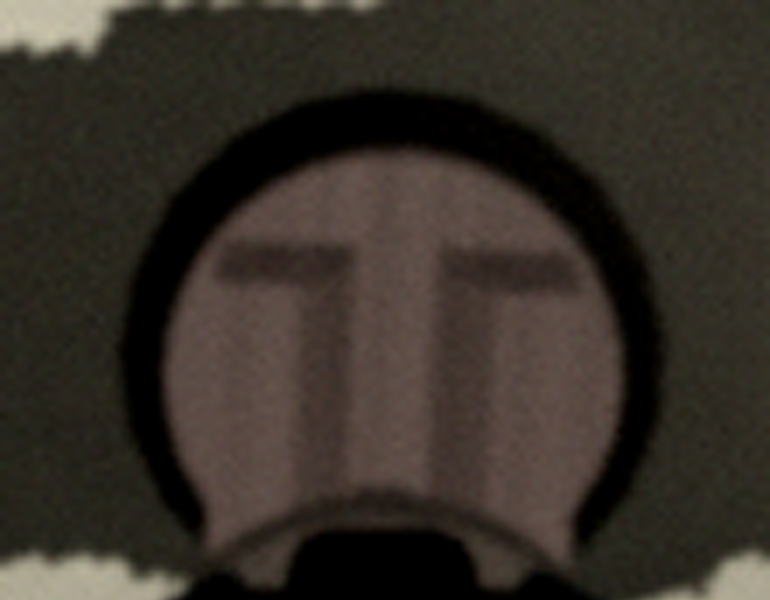

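The wrist view shows the lock at (326,225), with its slot running vertically under the held key and the cap at (180,262). The slot's midline is within about 1–3 mm of the key's, well inside the ±8.5 mm mouth, and the slot is rotated about 2° further clockwise. I'll go down to just above the mouth with those corrections, then insert.

Emit:
arm_command --slide '[[2, 0.15, 0], [4, 0.15, 0], [5.5, 0.15, 0], [5.5, 0.15, 0], [6, 0.15, 0], [6.4, 0.15, 0], [6.8, 0.15, 0], [7.2, 0.15, 0], [7.6, 0.15, 0], [7.9, 0.15, 0], [8.1, 0.15, 0], [8.1, 0.15, 0], [8.1, 0.15, 0]]' --turn '[[0.03, 0, 0], [0.03, 0, 0], [0.03, 0, 0], [0.03, 0, 0], [0.03, 0, 0], [0.03, 0, 0], [0.03, 0, 0], [0.03, 0, 0], [0.03, 0, 0], [0.03, 0, 0], [0.03, 0, 0], [0.03, 0, 0], [0.03, 0, 0]]' --grip '[255, 255, 255, 255, 255, 255, 255, 255, 255, 255, 255, 255, 255]'

```text
time_s: 8.13
ee_pos: [546.0, 255.5, 121.9]
ee_rot: [-83.8, 90.0, -105.1]
force: [-0.7, -0.7, -1.3]
gripper_width: 13.7
```

Run:
```python
from h import *
s=env.state(); T=Twt(s); print(T.round(3),s['qpos'].round(1),s['gripper_width'],s['force'],s['torque'],s['time_s'])
for n in ['wrist','side']:
    im,d=env.grab_frame(n); save(n+'4.png',im); np.savez(n+'4.npz',im=im,d=d)
save('side4c.png',cv2.resize(im[220:400,60:260],(667,600)))
print([(x['point'],x['p']) for x in env.search_frame('side','key_grip')])
```

```text
[[-0.00000e+00  3.64000e-01  9.31000e-01  5.45981e+02]
 [-0.00000e+00  9.31000e-01 -3.64000e-01  2.55538e+02]
 [-1.00000e+00 -0.00000e+00  0.00000e+00  1.21899e+02]
 [ 0.00000e+00  0.00000e+00  0.00000e+00  1.00000e+00]] [ 24.   25.2  94.2  -0.   60.7 -44.6] 13.679812418864131 [-0.70375413 -0.72145978 -1.32852436] [ 0.09375567 -0.16569887 -0.0133017 ] 8.1333
[([419.0, -308.5, 45.7], 0.96), ([402.0, -385.3, 46.4], 0.92), ([528.9, 262.7, 126.6], 0.8), ([571.2, -217.1, 48.0], 0.57)]
```

View pics/wrist4.png

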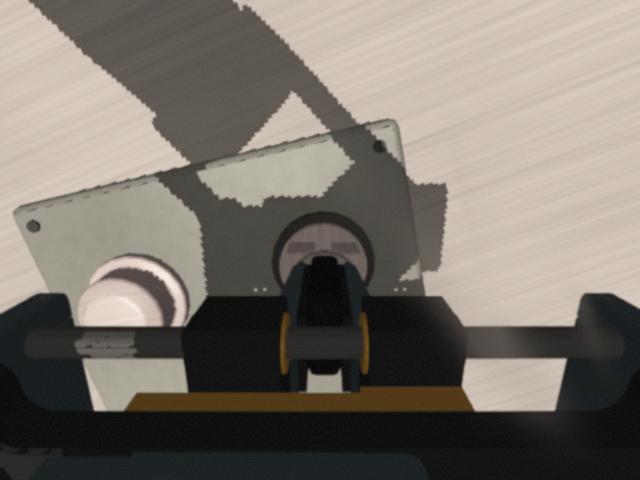

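View pics/side4c.png

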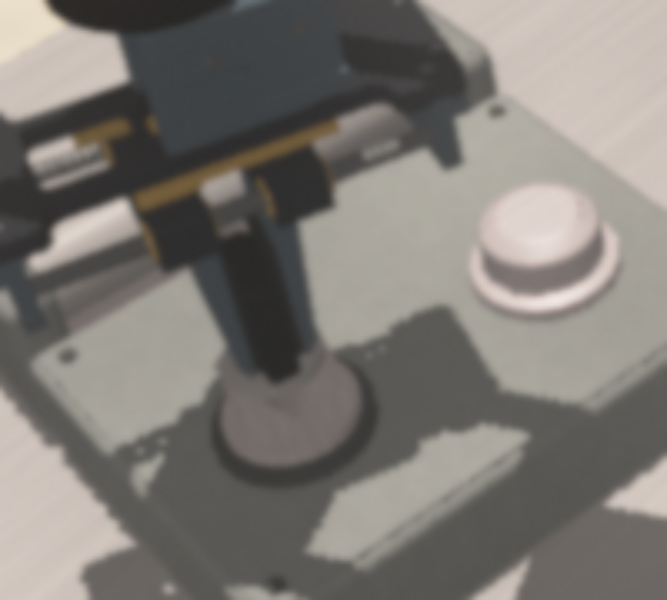

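The side crop shows the collar almost resting on the lugs, with the blade in the slot, and no contact force. Pushing down the last few mm.

Emit:
arm_command --slide '[[0.15, 0, 0], [0.25, 0, 0], [0.25, 0, 0], [0.25, 0, 0]]' --turn '[[0, 0, 0], [0, 0, 0], [0, 0, 0], [0, 0, 0]]' --grip '[255, 255, 255, 255]'

```text
time_s: 8.62
ee_pos: [545.9, 255.5, 119.3]
ee_rot: [-112.8, 90.0, -134.1]
force: [0.1, -0.2, -1.6]
gripper_width: 13.8
```

Emit:
arm_command --slide '[[0, 0, 0], [0, 0, 0], [0, 0, 0], [0, 0, 0], [0, 0, 0], [0, 0, 0], [0, 0, 0], [0, 0, 0], [0, 0, 0], [0, 0, 0], [0, 0, 0], [0, 0, 0], [0, 0, 0], [0, 0, 0], [0, 0, 0]]' --turn '[[0.08, 0, 0], [0.16, 0, 0], [0.25, 0, 0], [0.35, 0, 0], [0.45, 0, 0], [0.55, 0, 0], [0.65, 0, 0], [0.75, 0, 0], [0.85, 0, 0], [0.95, 0, 0], [1.05, 0, 0], [1.15, 0, 0], [1.22, 0, 0], [1.25, 0, 0], [1.25, 0, 0]]' --grip '[255, 255, 255, 255, 255, 255, 255, 255, 255, 255, 255, 255, 255, 255, 255]'

```text
time_s: 9.87
ee_pos: [546.6, 255.6, 119.4]
ee_rot: [97.2, 89.9, 4.2]
force: [1.5, 0.3, -2.7]
gripper_width: 13.8
```

```bash
cat > chk.py <<'E'
from h import *
import sys
s=env.state(); T=Twt(s); print(T[:3,3].round(1),'yang',np.degrees(np.arctan2(T[1,1],T[0,1])).round(1),s['qpos'].round(1),s['gripper_width'],s['force'].round(1),s['torque'].round(3),s['time_s'])
n=sys.argv[1]
im,d=env.grab_frame('side'); save('side%s.png'%n,cv2.resize(im[220:400,60:260],(667,600)))
if len(sys.argv)>2: im,d=env.grab_frame(sys.argv[2]); save('%s%s.png'%(sys.argv[2],n),im)
E
python3 chk.py 5
```

```text
[546.6 255.6 119.4] yang -3.0 [24.  25.3 94.3 -0.  60.3 27. ] 13.82104398062473 [ 1.5  0.3 -2.7] [ 0.006 -0.454  0.041] 9.8667
```

View pics/side5.png

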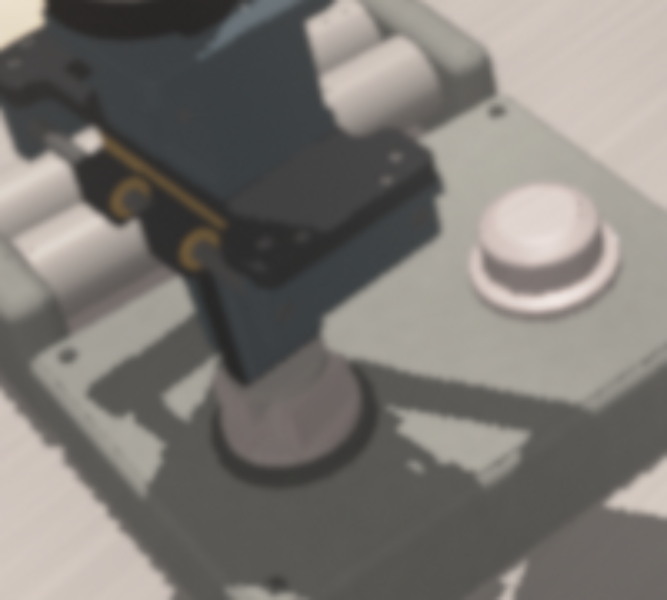

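Emit:
arm_command --slide '[[0, 0, 0], [0, 0, 0], [0, 0, 0], [0, 0, 0]]' --turn '[[0.06, 0, 0], [0.12, 0, 0], [0.18, 0, 0], [0.18, 0, 0]]' --grip '[255, 255, 255, 255]'

```text
time_s: 10.25
ee_pos: [546.8, 255.6, 119.5]
ee_rot: [106.8, 89.9, 3.5]
force: [2.4, 0.1, -3.3]
gripper_width: 13.7
```

```bash
python3 chk.py 6
```

```text
[546.8 255.6 119.5] yang -13.3 [24.  25.3 94.3 -0.  60.3 37.3] 13.696539402771375 [ 2.4  0.1 -3.3] [ 0.005 -0.701  0.048] 10.25
```

Emit:
arm_command --slide '[[0, 0, 0], [0, 0, 0], [0, 0, 0], [0, 0, 0]]' --turn '[[0.04, 0, 0], [0.08, 0, 0], [0.12, 0, 0], [0.12, 0, 0]]' --grip '[255, 255, 255, 255]'

```text
time_s: 10.63
ee_pos: [546.9, 255.5, 119.5]
ee_rot: [112.1, 89.9, 2.0]
force: [3.5, -0.0, -3.8]
gripper_width: 14.0
```

```bash
python3 chk.py 7
```

```text
[546.9 255.5 119.5] yang -20.1 [24.  25.3 94.3 -0.1 60.2 44.1] 14.005714605669027 [ 3.5 -0.  -3.8] [-0.012 -0.933  0.053] 10.6333
```

Emit:
arm_command --slide '[[0, 0, 0], [0, 0, 0], [0, 0, 0], [0, 0, 0]]' --turn '[[0.04, 0, 0], [0.08, 0, 0], [0.1, 0, 0], [0.1, 0, 0]]' --grip '[255, 255, 255, 255]'

```text
time_s: 11.02
ee_pos: [546.9, 255.5, 119.5]
ee_rot: [102.9, 89.9, -12.8]
force: [5.1, -0.5, -4.5]
gripper_width: 14.1
```

```bash
python3 chk.py 8
```

```text
[546.9 255.5 119.5] yang -25.7 [24.  25.3 94.3 -0.1 60.2 49.7] 14.063628808135725 [ 5.1 -0.5 -4.5] [-0.04  -1.25   1.094] 11.0167
```

View pics/side8.png

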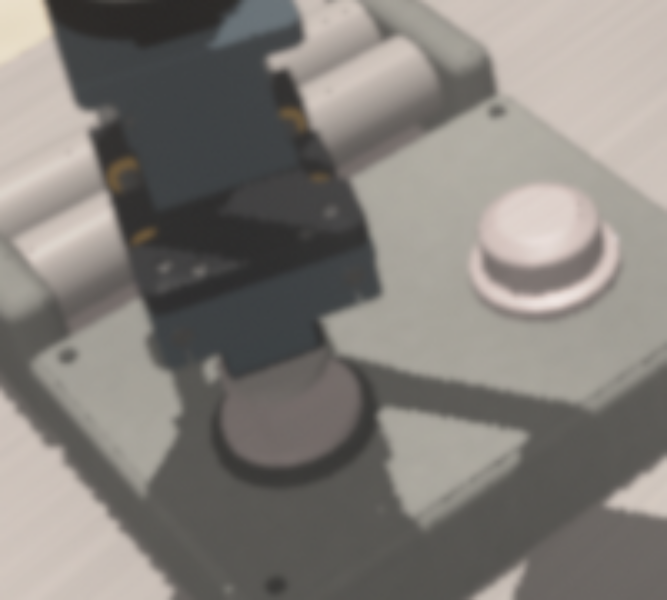

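A moment of 1.1 N m shows the lock is at its stop after 94° of hand turn, including the play. I'll relax slightly within the play, release and retreat straight up.

Emit:
arm_command --slide '[[0, 0, 0], [0, 0, 0], [0, 0, 0], [0, 0, 0], [0, 0, 0], [0, 0, 0], [0, 0, 0], [0, 0, 0], [0, 0, 0], [0, 0, 0], [0, 0, 0]]' --turn '[[-0.03, 0, 0], [-0.05, 0, 0], [-0.05, 0, 0], [-0.05, 0, 0], [-0.05, 0, 0], [-0.05, 0, 0], [-0.05, 0, 0], [-0.05, 0, 0], [-0.05, 0, 0], [-0.05, 0, 0], [-0.05, 0, 0]]' --grip '[255, 255, 255, 140, 140, 140, 140, 140, 140, 140, 140]'

```text
time_s: 11.98
ee_pos: [545.9, 255.5, 119.4]
ee_rot: [-41.1, 90.0, -154.2]
force: [1.3, 0.6, -0.3]
gripper_width: 41.3
```

```bash
python3 chk.py 9 wrist
```

```text
[545.9 255.5 119.4] yang -23.0 [24.  25.3 94.4 -0.  60.3 47. ] 41.29828082166633 [ 1.3  0.6 -0.3] [-0.038 -0.019 -0.012] 11.9833
```

View pics/wrist9.png

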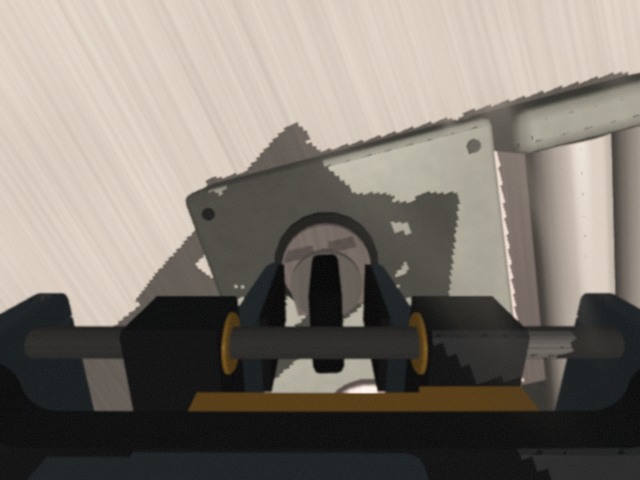

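View pics/side9.png

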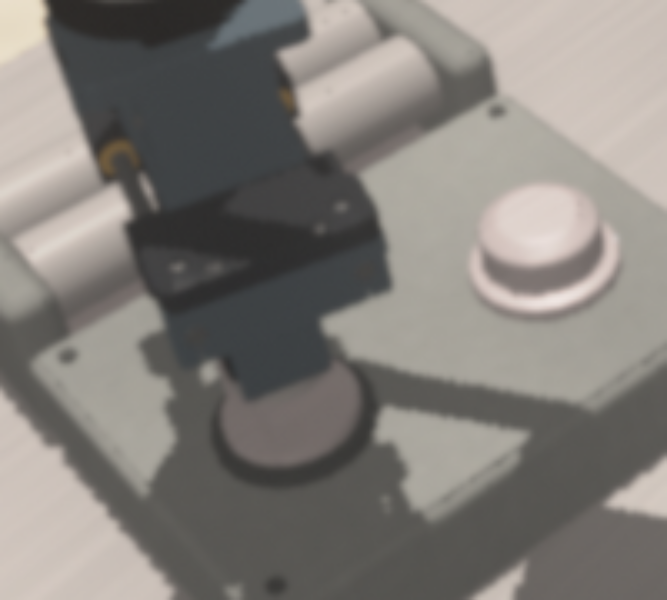

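Key released with a clear gap on both sides. Retreating.

Emit:
arm_command --slide '[[-1, 0, 0], [-3, 0, 0], [-6, 0, 0], [-9, 0, 0], [-12, 0, 0], [-12, 0, -2], [-12, 0, -5], [-12, 0, -5], [-12, 0, -5]]' --turn '[[0, 0, 0], [0, 0, 0], [0, 0, 0], [0, 0, 0], [0, 0, 0], [0, 0, 0], [0, 0, 0], [0, 0, 0], [0, 0, 0]]' --grip '[140, 140, 140, 140, 140, 140, 140, 140, 140]'

```text
time_s: 12.83
ee_pos: [565.6, 302.4, 239.6]
ee_rot: [53.5, 90.0, -59.4]
force: [0.6, 0.2, -0.1]
gripper_width: 41.4
```

```bash
python3 - <<'E'
from h import *
s=env.state(); T=Twt(s); print(T[:3,3].round(1),s['time_s'])
im,d=env.grab_frame('wrist'); save('w10.png',im); np.savez('w10.npz',im=im,d=d,T=T)
c,Tc=w_from_cam('wrist',s); Xi=cloud(c,Tc,d); X=Xi.reshape(-1,3)
m=(np.hypot(X[:,0]-545.7,X[:,1]-256)<45); Y=X[m]
for lo,hi in [(145,165),(130,165),(98,108),(88,98)]: rect(Y,lo,hi,'key')
print(np.histogram(Y[:,2],bins=np.arange(50,170,5)))
im2,d2=env.grab_frame('side'); save('side10.png',cv2.resize(im2[200:400,40:260],(660,600)))
E
python3 - <<'E'
import sys; sys.path.insert(0,'.')
E
```

```text
[565.6 302.4 239.6] 12.8333
key 145 165 788 [546.5 258.3] [37.2 14. ] 69.5 med z 152.3 mean [547.2 260.1]
key 130 165 905 [546.5 258.4] [37.5 14. ] 69.5 med z 152.1 mean [548. 262.]
key 98 108 796 [546.7 257.7] [38.2 39. ] 65.9 med z 102.6 mean [547.6 259. ]
key 88 98 332 [546.1 257.9] [37.1 42.2] 80.1 med z 96.4 mean [549.  263.6]
(array([   0,   13, 1970,  763,  476,  292,   58,   63,   59,  282,  752,
         26,   28,   34,   37,   37,   39,   38,   40,   67,  721,    0,
          0]), array([ 50,  55,  60,  65,  70,  75,  80,  85,  90,  95, 100, 105, 110,
       115, 120, 125, 130, 135, 140, 145, 150, 155, 160, 165]))
```

View pics/w10.png

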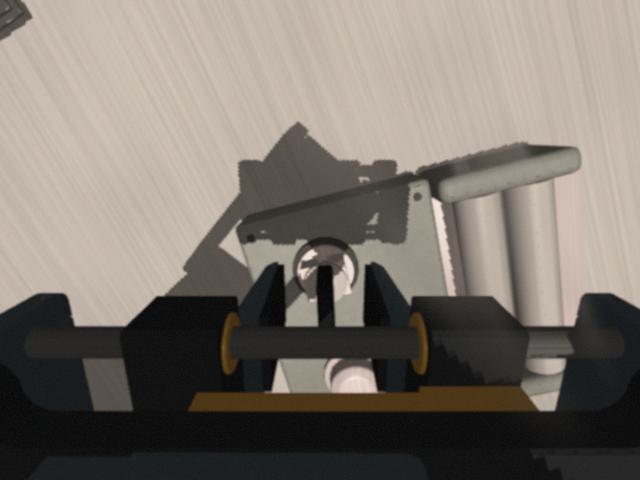

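View pics/side10.png

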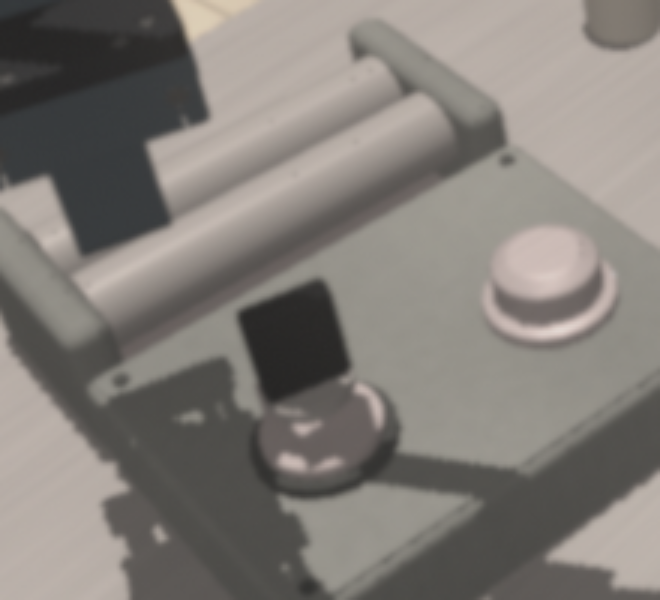

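The side view shows the key upright in the lock and the gripper well away. Its top is at z=152, so key_grip is at 127 mm, 31 above the slot mouth. The handle and collar centres agree to about 1 mm. One last check of the lug angle against the housing before handing in.

Run:
```python
from h import *
P=np.load('P_top.npy');X=P[100:290,80:290].reshape(-1,3)
rect(X,55,72,'housing top')
f=np.load('w10.npz'); c=env.calibration('wrist'); Xw=cloud(c,f['T']@np.array(c['T_tool_cam']),f['d']).reshape(-1,3)
Y=Xw[np.hypot(Xw[:,0]-546,Xw[:,1]-256)<45]; rect(Y,93,99,'lugs'); rect(Y,85,99,'lugs')
print(env.state()['qvel'].round(2))
im,d=env.grab_frame('top'); save('top11.png',cv2.resize(im[150:300,80:280],(800,600)))
```

```text
housing top 55 72 14276 [614.7 177.7] [261.3 320.5] 81.4 med z 60.4 mean [567.8 181.2]
lugs 93 99 293 [546.1 257.9] [37.1 42.2] 80.1 med z 96.7 mean [549.5 262.1]
lugs 85 99 389 [546.1 257.9] [37.1 42.2] 80.1 med z 96.3 mean [549.6 264.6]
[-0.55 -0.37  0.57 -0.01 -0.3   0.05]
```

View pics/top11.png

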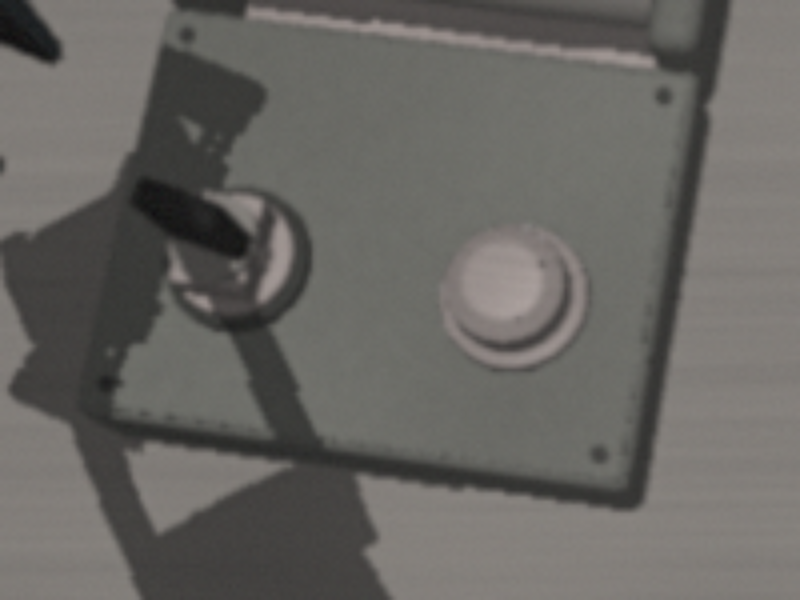

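The top view shows the key standing in the lock at (210,230), with nothing touching it. The lugs are at 80° and the housing axis at 81°, so the slot lies square to the housing. Handing in.

```bash
python3 -c "
from workcell import env
print(env.job_done())"
```

```text
the job is handed in; nothing more can be done
None
```

The key is in the lock, turned clockwise to its stop and released. I handed the job in at about 13 s; no verdict is reported.

**What I did:** I took the black key from its stand, lowered its blade fully into the slotted lock with almost no contact force, and turned it clockwise. The hand turned 94°, including the play, until the wrist moment jumped from 0.05 to 1.1 N m. I then backed off slightly, opened the gripper and retreated about 120 mm up and 50 mm sideways.

**Last checks:**
- **Depth and position:** the handle centre is about 31 mm above the slot mouth. Its sideways offset from the lock's axis is about 1–4 mm, because the two cameras differ by about 3 mm on where the lock is.
- **Upright:** the handle's top and the collar centres agree within about 1 mm.
- **At the stop:** the lugs lie at about 80° and the housing axis at 81°, so the slot is square to the housing. The lugs moved only about 79°, which fits a start of about 0.2 rad. The handle sits about 10° further clockwise than the lugs, which is the stated play. The cam angle itself could not be read directly.
- **Clear of the robot:** the gripper touches nothing in the last pictures, and the wrist force is near zero.

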